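Set the resistance decade box to 43 ohms

TASK

The resistance decade box still carries the last job's setting: set it to 43 ohms for the next driver board, so that, read from left to right as the robot sees the box, the hundreds dial stands at 0, the tens dial at 4 and the ones dial at 3, each resting in its click. Each dial's 0 is its anticlockwise stop and every click clockwise adds one; the hundreds dial is already at 0, so do not turn it. Leave the other things on the bench where they are.

Things in the scene. Friction and masses are not known exactly. Their poses are not given: they have to be found in the camera images.
- decade_box: Grey steel resistance decade box fixed to the bench, 170 mm deep (its x), 330 mm long (y), 80 mm high, yawed up to 20 degrees. Origin under its centre; x points away from the robot, y to the left. On its aluminium top stand three identical black pointer knobs in a row along y, 95 mm apart, and two 18 mm high binding posts near the far edge, 80 mm beyond the row.
- hundreds (a joint): Left dial (95 mm to +y of the middle one), rad, clockwise from above from its stop at 0; position n is n x 0.5236. It starts at 0. Around each knob 11 dark ticks, 30 degrees apart, mark 0 to 10 (longer at 0, 5, 10): at 5 the knob points along the box's +x, at 0 150 degrees anticlockwise of that, at 10 150 degrees clockwise.
- tens (a joint): Middle dial, rad, clockwise positive from its stop at 0; position n is n x 0.5236 (30 degrees a click), stops at 0 and 10. Starts in one of positions 0 to 2. A spring detent draws it into the nearest position when let go; about 0.1 N m turns it over to the next.
- ones (a joint): Right dial, the same in every way as the tens dial; starts in one of positions 5 to 8.
- hundreds_grip (a point): Point on the left knob's axis at the height to grip, 113 mm above the bench. Its x axis lies along the knob's bar towards the pointed end with the white line; z up.
- tens_grip (a point): The same point and axes on the middle knob. Each knob: a round skirt 56 mm across, its top 90 mm above the bench; on it an upright bar 15 mm thick, 48 mm long across the axis and 32 mm high (top 122 mm above the bench).
- ones_grip (a point): The same point and axes on the right knob.
- board: Green driver board 70 x 100 mm with parts up to 28 mm high, lying in front of the box. Origin under its centre.
- power_driver: Grey in-line power screwdriver, 200 mm long, 38 mm thick, lying in front of the box. Origin on the bench under its middle.
- lens: Black lens barrel standing on end beside the box, 64 mm across, 62 mm high. Origin under its centre.
- tape: Roll of tan tape lying flat beside the box, 84 mm across, 24 mm high. Origin under its centre.
- housing_edge (a point): Open black lower half of a projector with lens and boards, 170 x 210 x 62 mm, beyond the box. This point is the middle of its near long side, 30 mm up.
- cover_edge (a point): Black projector top cover lying flat, 170 x 210 x 20 mm, beyond the box. This point is the middle of its near long side, 10 mm up.
- parts_bin: Small grey bin of brackets, 130 x 90 x 55 mm, to the right of the box. Origin under its centre.

How it is judged:
By the outcome, as a careful person would: the job done as asked, in the order asked, and still so for the second after the job is handed in, with the robot touching nothing.
It also fails if it takes over 64 s, if anything falls off the work surface, if the arm or the gripper's body presses on something with over 40 N, if the wrist force passes 120 N, or if a joint passes its speed limit or range.

ROBOT

A 7-joint arm with a two-finger parallel gripper is mounted at the origin on the work surface. World frame = base frame: x ahead of the robot, y to its left, z up, the work surface at z = 0. Lengths are in m, angles in rad, forces in N, time in s.
With the tool pointing down it reaches from about 0.425 to 0.875 m from the base axis. Payload 4.7 kg.
Tool frame: the origin (TCP) lies between the finger pads; the fingertips stand ctrl.tip_reach ahead of it and the grasp point (between the pads) lies 5 mm behind it (ctrl.tip_reach is the distance from the TCP to the fingertips, in m); z points along the fingers, y is the direction in which the jaws open and shut (so a half turn about z gives the same grasp; the last joint's range is limited). The gripper opens to 87 mm and grips with 3 to 60 N. Pads are 19 mm wide; open, the fingers measure 117 mm over their backs; the gripper's body (75 mm by 190 mm) begins 51 mm behind the grasp point.
Start: joints at [-1.112, 0.321, -0.07, 1.45, 0.023, 1.371, -0.057], TCP at [0.28, 0.587, 0.237] pointing down, gripper open.
Joint ranges: [-2.86, 2.86], [-0.3, 2.09], [-1.38, 1.24], [0.06, 2.45], [-1.56, 4.7], [0.09, 2.05], [-2.69, 2.69]. Speed limits (rad/s): [2.57, 2.57, 3.14, 3.14, 3.14, 3.14, 3.14].

INTERFACE

Orientations are given as a rotation vector (axis times angle).
In Python, from bench import ctrl gives the robot as it stands.
- The arm moves only by the shell command python3 -m handwheel 'ROWS' [FORCE]. ROWS is JSON, a list of rows, each a list of 7 numbers: the shift along the tool's x, y, z in mm, then the turn, a rotation vector about the tool's x, y, z in rad, then the gripper's target within -1 to 1 (shut at 1, half-way at 0, fully open at -1). In form: [[dx, dy, dz, ax, ay, az, grip], ...]. A call has 1 to 12 rows; each row is the pose to reach, as a shift and turn from the pose commanded when the call began, along the tool's axes at that moment; what a row does not reach only later rows make up. A row lasts 1/8 s, in which the tool goes at most 62.5 mm and 10.7 degrees, less where a joint would pass 70% of its speed; a pose out of reach is approached as far as the arm can. A call with a gripper value outside its range is refused whole. The fingers move at their own pace and stop on an object; FORCE is the grip in N (left out, the last holds). Time passes only in rows, so rows that repeat a pose let the fingers close. It gives the time, the measured TCP pose, the force and the opening at its end, in the units of the state.
- ctrl.get_state(): the state, without advancing time (a new reading comes with each control period).
- ctrl.get_image(name): name is "side" or "top" or "wrist"; returns the picture (400x640x3 uint8, red, green, blue); there is no depth.
- ctrl.camera_model(name): a dict with "mtx" (3x3 intrinsics, pixels), "xyz" and "orientation" of the camera in the world. Camera axes: x right, y up, looking along -z (the intrinsics and any distortion apply to the point x, -y, -z); pixel columns grow to the right and rows downward; lengths in m; the calibration is good to about 2 mm. A picture is of the moment at which its call begins: read the wrist's pose just before it. camera_model takes no time and is no camera call; for the wrist camera it gives the pose at the moment of the call.
- ctrl.close_job(): hands the job in, once; it reports no verdict.
The state is a dict: "time": time; "joint_positions": joint angles; "qd": joint speeds; "joint_torque": joint torques, N m; "position": TCP position; "tool_rot": TCP orientation; "ft_force": force on the tool from outside, world axes, zero at the start; "torque": the same for the moment, N m; "grip_width": opening from 0.0 (shut) to 1.0 (fully open).
Only numpy, scipy, OpenCV 4.12 (cv2) and the standard library are available. Lean on these libraries where they do the work, as an engineer would, in place of code of your own. Each camera call takes 0.05 s, during which the arm holds its last target.

## Working session

There is one attempt and no reset: what is moved stays moved. The work goes in short steps, Python scripts to look and compute and a shell command to move; the robot and the scene stay as the last step left them, time stands still between calls to the robot, and variables do not carry over. Pictures are saved under pics/ and viewed, and the job is handed in when it is done.

```bash
mkdir -p pics; ls; python3 - <<'E'
from bench import ctrl
import cv2
s=ctrl.get_state();print({k:s[k] for k in('time','position','tool_rot','grip_width','ft_force')},ctrl.tip_reach)
for n in('top','side'):
    m=ctrl.camera_model(n);print(n,m)
    cv2.imwrite(f'pics/{n}0.png',ctrl.get_image(n)[:,:,::-1])
E
```

```text
pics
{'time': 0.0, 'position': array([0.27950879, 0.58622968, 0.2354354 ]), 'tool_rot': array([-6.92888431e-01, -3.06389543e+00,  3.02666254e-03]), 'grip_width': 0.9954698565105762, 'ft_force': array([0.27481873, 0.11052059, 0.27242362])} 0.014
top {'mtx': array([[368.42071121,   0.        , 318.70907888],
       [  0.        , 368.42071121, 195.89531059],
       [  0.        ,   0.        ,   1.        ]]), 'xyz': array([ 0.41808075, -0.00951932,  1.05652923]), 'orientation': array([ 0.11806889, -0.12224099, -1.54703022])}
side {'mtx': array([[409.72519797,   0.        , 311.78536713],
       [  0.        , 409.72519797, 207.07400796],
       [  0.        ,   0.        ,   1.        ]]), 'xyz': array([ 0.44202298, -0.86637108,  0.95772367]), 'orientation': array([ 0.78650987, -0.06755879, -0.12640174])}
```

View pics/top0.png

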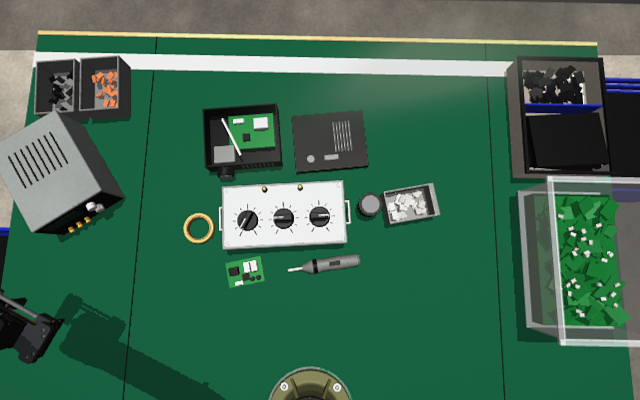

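View pics/side0.png

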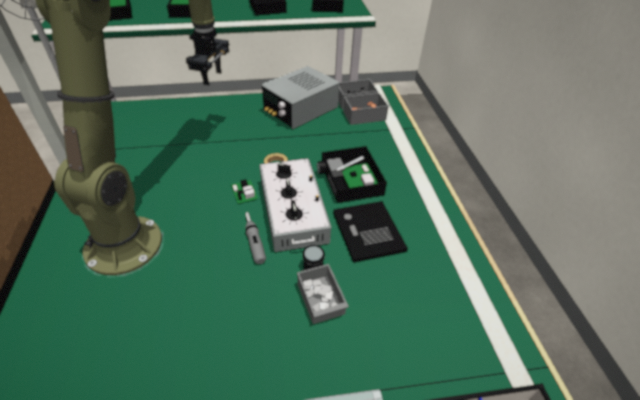

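The top view shows the box with knobs at about (247,219), (283,217) and (319,216). I'll zoom in and measure them.

```bash
cat > h.py <<'E'
import numpy as np,cv2
from scipy.spatial.transform import Rotation as R
from bench import ctrl
def ray(m,u,v):
    K=m['mtx'];d=np.array([(u-K[0,2])/K[0,0],-(v-K[1,2])/K[1,1],-1.]);return R.from_rotvec(m['orientation']).apply(d)
def px2w(m,u,v,z):
    d=ray(m,u,v);c=m['xyz'];return c+d*(z-c[2])/d[2]
def w2px(m,p):
    q=R.from_rotvec(m['orientation']).inv().apply(np.asarray(p)-m['xyz']);K=m['mtx']
    q=np.atleast_2d(q);return np.c_[K[0,2]-K[0,0]*q[:,0]/q[:,2],K[1,2]+K[1,1]*q[:,1]/q[:,2]]
E
python3 - <<'E'
from h import *
im=cv2.imread('pics/top0.png')
cv2.imwrite('pics/top0z.png',cv2.resize(im[170:260,210:355],None,fx=5.5,fy=5.5,interpolation=cv2.INTER_CUBIC))
m=ctrl.camera_model('top')
for uv in [(222,189),(343,181),(347,243),(223,249)]: print(px2w(m,*uv,.08).round(4))
for uv in [(247,219),(283,218),(319,216)]: print(px2w(m,*uv,.095).round(4))
E
```

```text
[0.5825 0.2496 0.08  ]
[ 0.6112 -0.0753  0.08  ]
[ 0.4453 -0.0875  0.08  ]
[0.4231 0.2373 0.08  ]
[0.5018 0.1756 0.095 ]
[0.5064 0.0816 0.095 ]
[ 0.5136 -0.0124  0.095 ]
```

View pics/top0z.png

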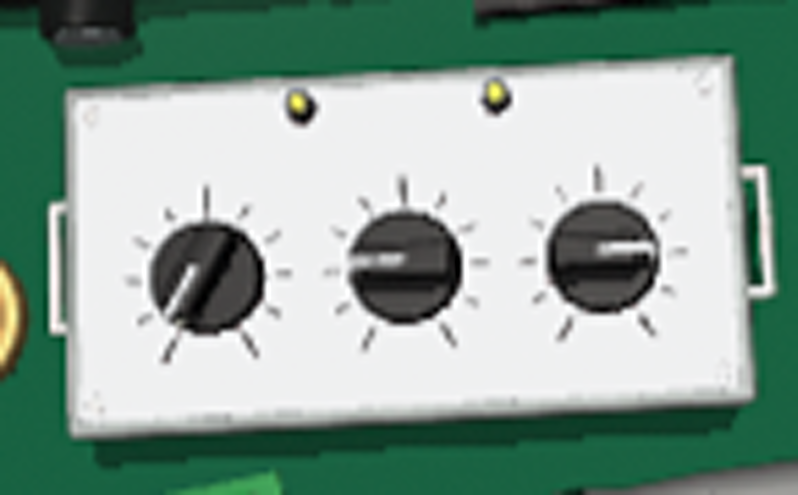

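Tens reads 2 (points left, +y) and ones reads 8 (points right). So tens needs 60° clockwise and ones 150° anticlockwise. I'll move above the box for a wrist view.

```bash
cat >> h.py <<'E'
def delta(pos,yaw_deg=None,s=None):
    """shift (mm) & rotvec in tool axes to reach pos with tool pointing down, tool y at yaw"""
    s=s or ctrl.get_state();Rt=R.from_rotvec(s['tool_rot'])
    d=Rt.inv().apply(np.array(pos)-s['position'])*1000
    y=np.radians(yaw_deg);c,n=np.cos(y),np.sin(y)
    T=R.from_matrix(np.array([[-c*0+n,c,0],[-c,n,0],[0,0,-1]]))
    return d.round(1),(Rt.inv()*T).as_rotvec().round(3)
def yaw(s=None):
    s=s or ctrl.get_state();v=R.from_rotvec(s['tool_rot']).apply([0,1,0]);return np.degrees(np.arctan2(v[1],v[0]))
E
python3 - <<'E'
from h import *
T=np.array([[0,1,0],[1,0,0],[0,0,-1]]);print(yaw())
print(delta([.49,.06,.27],4.3)); print(delta([.49,.06,.27],184.3)); print(ctrl.camera_model('wrist'))
E
```

```text
64.51889577853072Traceback (most recent call last):
  File "<stdin>", line 3, in <module>
  File "h.py", line 16, in delta
    T=R.from_matrix(np.array([[-c*0+n,c,0],[-c,n,0],[0,0,-1]]))
  File "scipy/spatial/transform/_rotation.pyx", line 1143, in scipy.spatial.transform._rotation.Rotation.from_matrix
ValueError: Non-positive determinant (left-handed or null coordinate frame) in rotation matrix 0: [[ 0.07497873  0.99718513  0.        ]
 [-0.99718513  0.07497873  0.        ]
 [ 0.          0.         -1.        ]].
```

```bash
sed -i 's/\[\[-c\*0+n,c,0\],\[-c,n,0\]/[[-n,c,0],[c,n,0]/' h.py
python3 - <<'E'
from h import *
print(delta([.49,.06,.27],4.3)); print(ctrl.camera_model('wrist'))
E
```

```text
(array([-416.4, -384.6,  -33.7]), array([-2.000e-03,  1.000e-03,  1.051e+00]))
{'mtx': array([[321.48930452,   0.        , 324.87351798],
       [  0.        , 321.48930452, 200.4741919 ],
       [  0.        ,   0.        ,   1.        ]]), 'xyz': array([0.21684396, 0.61728217, 0.38394951]), 'orientation': array([-0.2355852 , -0.14527788,  1.11922273])}
```

```bash
python3 -m handwheel '[[-54,-52,-34,0,0,0.13,-1],[-107,-103,-34,0,0,0.26,-1],[-161,-155,-34,0,0,0.39,-1],[-215,-206,-34,0,0,0.53,-1],[-268,-258,-34,0,0,0.66,-1],[-322,-309,-34,0,0,0.79,-1],[-375,-360,-34,0,0,0.92,-1],[-429,-412,-34,0,0,1.05,-1],[-429,-412,-34,0,0,1.05,-1],[-429,-412,-34,0,0,1.05,-1],[-429,-412,-34,0,0,1.05,-1],[-429,-412,-34,0,0,1.05,-1]]' 30
python3 - <<'E'
from h import *
m=ctrl.camera_model('wrist');cv2.imwrite('pics/w1.png',ctrl.get_image('wrist')[:,:,::-1]);np.save('w1.npy',m,allow_pickle=True)
s=ctrl.get_state();print(s['time'],s['position'],yaw(),s['joint_positions'],m)
E
```

```text
time: 1.6
position: [0.4893, 0.0313, 0.2702]
tool_rot: [-2.134, -2.304, 0.0]
ft_force: [1.2, 0.8, -0.1]
grip_width: 0.996
1.65 [0.48923623 0.0318317  0.27023702] 4.484503757716322 [-0.59070595 -0.05341986  0.4576754   1.79797669  0.0234243   1.39225514
 -0.05950312] {'mtx': array([[321.48930452,   0.        , 324.87351798],
       [  0.        , 321.48930452, 200.4741919 ],
       [  0.        ,   0.        ,   1.        ]]), 'xyz': array([0.48527293, 0.10218879, 0.41863744]), 'orientation': array([-0.26297519, -0.00795476,  0.07635085])}
```

View pics/w1.png

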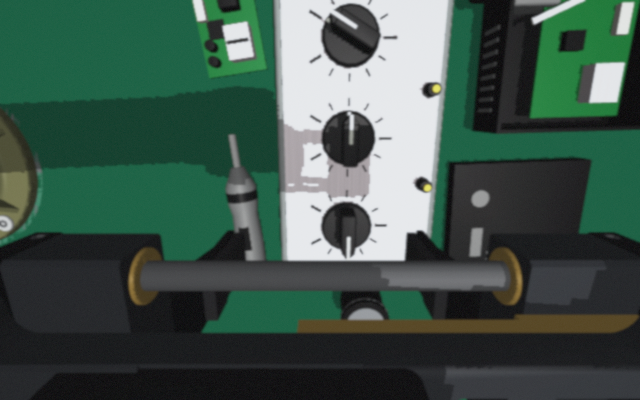

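The wrist view (up is +y, right is +x) has the knobs at about (351,36), (348,138) and (347,226).

```bash
python3 - <<'E'
from h import *
m=np.load('w1.npy',allow_pickle=True).item()
K=[]
for uv in [(351,36),(348,138.5),(347,226)]:
    p=px2w(m,*uv,.09);print(p.round(4));K.append(p)
print([np.linalg.norm(K[i][:2]-K[i+1][:2]).round(4) for i in(0,1)], np.degrees(np.arctan2(-(K[0]-K[2])[0],(K[0]-K[2])[1])))
# box long edges on top z=.08
a=px2w(m,279,10,.08);b=px2w(m,286,258,.08);c=px2w(m,448,10,.08);e=px2w(m,436,200,.08)
for p,q in((a,b),(c,e)):print(p.round(4),q.round(4),np.degrees(np.arctan2(-(p-q)[0],(p-q)[1])))
im=cv2.imread('pics/w1.png');cv2.imwrite('pics/w1z.png',cv2.resize(im[95:262,270:450],None,fx=3.5,fy=3.5,interpolation=cv2.INTER_CUBIC))
E
```

```text
[0.5035 0.1738 0.09  ]
[0.5096 0.0801 0.09  ]
[ 0.5174 -0.0128  0.09  ]
[np.float64(0.0939), np.float64(0.0932)] 4.269366211791126
[0.4343 0.193  0.08  ] [ 0.4523 -0.0603  0.08  ] 4.068896174438355
[0.5928 0.205  0.08  ] [0.6122 0.0211 0.08  ] 6.0359090485014875
```

View pics/w1z.png

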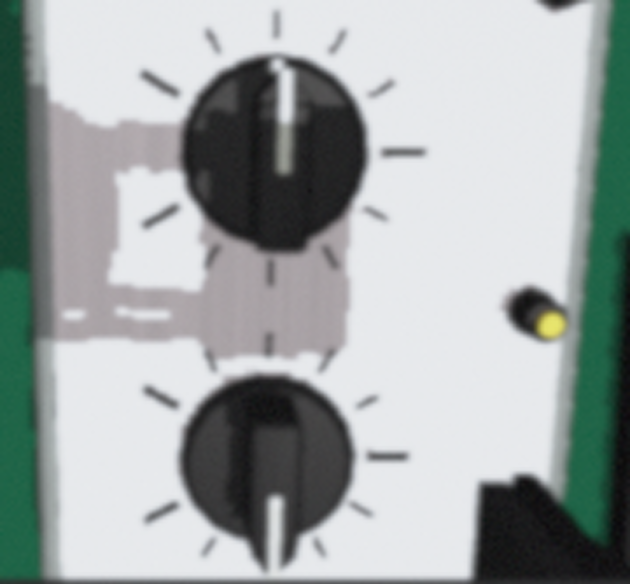

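```bash
python3 - <<'E'
from h import *
print(delta([.509,.080,.165],4.4))
E
```

```text
(array([ 46.4,  23.5, 105.2]), array([-0.001, -0.001,  0.001]))
```

```bash
python3 -m handwheel '[[23,12,40,0,0,0,-1],[46.5,23.5,80,0,0,0,-1],[46.5,23.5,105,0,0,0,-1],[46.5,23.5,105,0,0,0,-1],[46.5,23.5,105,0,0,0,-1]]' 30
python3 - <<'E'
from h import *
m=ctrl.camera_model('wrist');cv2.imwrite('pics/w2.png',ctrl.get_image('wrist')[:,:,::-1]);np.save('w2.npy',m,allow_pickle=True)
s=ctrl.get_state();print(s['time'],s['position'],yaw(),s['ft_force'],delta([.509,.08,.109],4.4))
E
```

```text
time: 2.28
position: [0.51, 0.0791, 0.1667]
tool_rot: [2.134, 2.305, 0.002]
ft_force: [0.4, 0.1, 0.6]
grip_width: 0.998
2.325 [0.51038294 0.07890826 0.16708113] 4.381396591243589 [0.21293556 0.15194431 0.90015905] (array([ 1.1, -1.4, 58.1]), array([ 0.002, -0.001, -0.   ]))
```

View pics/w2.png

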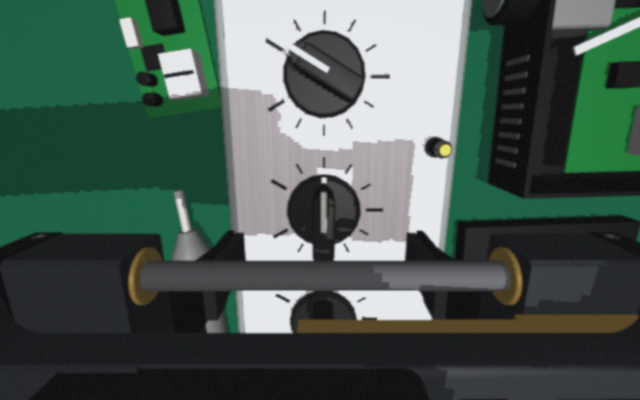

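The tens knob shows at (323,210), between the fingers (centre about column 326). I'll descend with a slight opening-axis correction, then close.

```bash
python3 - <<'E'
from h import *
m=np.load('w2.npy',allow_pickle=True).item()
for uv in [(323.5,75),(323.5,210)]: print(px2w(m,*uv,.09).round(4))
E
python3 -m handwheel '[[1,-1,25,0,0,0,-1],[1,-1,45,0,0,0,-1],[1,-1,57,0,0,0,-1],[1,-1,57,0,0,0,-1],[1,-1,57,0,0,0,0.2]]' 25
python3 -m handwheel '[[0,0,0,0,0,0,1],[0,0,0,0,0,0,1],[0,0,0,0,0,0,1],[0,0,0,0,0,0,1],[0,0,0,0,0,0,1],[0,0,0,0,0,0,1]]' 25
```

```text
[0.503  0.1745 0.09  ]
[0.5099 0.0823 0.09  ]
time: 2.95
position: [0.5093, 0.0795, 0.1096]
tool_rot: [2.135, 2.303, 0.003]
ft_force: [0.0, -0.3, 0.8]
grip_width: 0.949
time: 3.7
position: [0.5085, 0.0794, 0.1085]
tool_rot: [-2.135, -2.304, -0.0]
ft_force: [0.6, 1.3, 0.5]
grip_width: 0.289
```

```bash
python3 -m handwheel '[[0,0,0,0,0,0,1],[0,0,0,0,0,0,1],[0,0,0,0,0,0,1],[0,0,0,0,0,0,1]]' 30; python3 -c "
from h import *;print(ctrl.get_state()['torque'],yaw())"
```

```text
time: 4.2
position: [0.509, 0.0794, 0.1086]
tool_rot: [2.135, 2.304, 0.001]
ft_force: [3.3, 0.5, -2.5]
grip_width: 0.173
[ 0.01575835 -0.6213401  -0.01271081] 4.353509934949726
```

Gripped at 15 mm with low force. Turning the tens dial 60° clockwise (+tool z).

```bash
python3 -m handwheel '[[0,0,0,0,0,0.13,1],[0,0,0,0,0,0.26,1],[0,0,0,0,0,0.39,1],[0,0,0,0,0,0.52,1],[0,0,0,0,0,0.65,1],[0,0,0,0,0,0.78,1],[0,0,0,0,0,0.91,1],[0,0,0,0,0,1.05,1],[0,0,0,0,0,1.05,1],[0,0,0,0,0,1.05,1],[0,0,0,0,0,1.05,1]]' 30; python3 -c "
from h import *;print(ctrl.get_state()['torque'],yaw())"
```

```text
time: 5.58
position: [0.5084, 0.0797, 0.1086]
tool_rot: [-3.002, -0.926, 0.0]
ft_force: [0.6, 0.8, -1.0]
grip_width: 0.167
[ 0.28772987 -0.06437869  0.00694123] -55.7247735112129
```

```bash
python3 -m handwheel '[[0,0,0,0,0,0,-0.5],[0,0,0,0,0,0,-0.5],[0,0,0,0,0,0,-0.5],[0,0,0,0,0,0,-0.5],[0,0,0,0,0,0,-0.5],[0,0,0,0,0,0,-0.5],[0,0,-20,0,0,0,-0.5],[0,0,-50,0,0,0,-0.5],[0,0,-60,0,0,0,-0.5],[0,0,-60,0,0,0,-0.5]]' 30; python3 -c "
from h import *;print(delta([.516,-.014,.168],4.3))
cv2.imwrite('pics/w3.png',ctrl.get_image('wrist')[:,:,::-1]);print(ctrl.get_state()['joint_positions'])"
```

```text
time: 6.82
position: [0.5088, 0.0795, 0.1688]
tool_rot: [-3.002, -0.924, -0.002]
ft_force: [0.1, 0.5, 0.4]
grip_width: 0.753
(array([-46.6,  81.4,   0.8]), array([ 1.000e-03, -1.000e-03, -1.049e+00]))
[-0.70222444  0.07768924  0.52172186  1.89064199 -0.04194057  1.18434746
 -1.1399419 ]
```

View pics/w3.png

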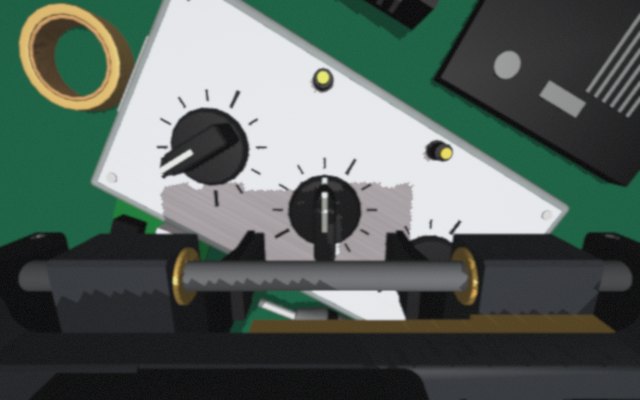

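The tens pointer, at (324,180), is aimed one tick anticlockwise of the long 5 tick, so it reads 4. Hundreds is still on 0. Next, the ones dial.

```bash
python3 -m handwheel '[[-7,12,0,0,0,-0.15,-0.7],[-14,24,0,0,0,-0.3,-0.7],[-20,35,0,0,0,-0.45,-0.7],[-27,47,0,0,0,-0.6,-0.7],[-34,59,0,0,0,-0.75,-0.7],[-40,70,0,0,0,-0.9,-0.7],[-46.5,81.5,0,0,0,-1.05,-0.7],[-46.5,81.5,0,0,0,-1.05,-0.7],[-46.5,81.5,0,0,0,-1.05,-0.7],[-46.5,81.5,0,0,0,-1.05,-0.7]]' 30; python3 -c "
from h import *;print(delta([.516,-.014,.109],4.3))
cv2.imwrite('pics/w4.png',ctrl.get_image('wrist')[:,:,::-1]);print(ctrl.get_state()['joint_positions'])"
```

```text
time: 8.12
position: [0.5157, -0.0134, 0.1682]
tool_rot: [-2.135, -2.304, 0.0]
ft_force: [0.2, 0.5, -1.1]
grip_width: 0.852
(array([-0.6,  0.3, 59.2]), array([-0.   , -0.   ,  0.001]))
[-0.55440728  0.08162581  0.55817468  1.88786646 -0.04680213  1.18508177
  0.09591785]
```

View pics/w4.png

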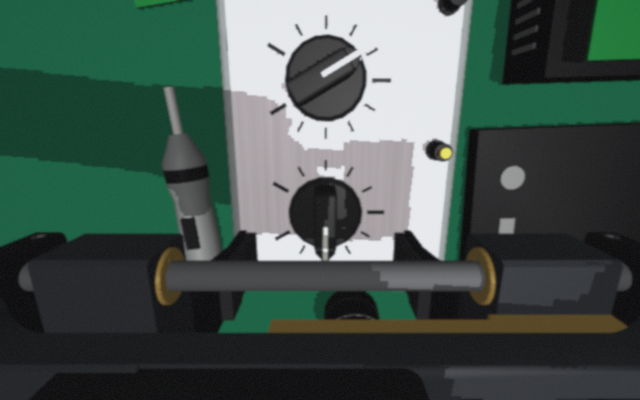

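Tens is on its 4 tick, with the pointer ending at (360,52). Joint 7 can't cover the full 150°, so I'll turn ones in two grips, 90° then 60°.

```bash
python3 -m handwheel '[[0,0,25,0,0,0,-0.7],[0,0,45,0,0,0,-0.7],[0,0,59,0,0,0,-0.7],[0,0,59,0,0,0,-0.7],[0,0,59,0,0,0,1],[0,0,59,0,0,0,1],[0,0,59,0,0,0,1],[0,0,59,0,0,0,1],[0,0,59,0,0,0,1],[0,0,59,0,0,0,1],[0,0,59,0,0,0,1],[0,0,59,0,0,0,1]]' 30
python3 -m handwheel '[[0,0,0,0,0,0,1],[0,0,0,0,0,0,1],[0,0,0,0,0,0,1]]' 30
```

```text
time: 9.68
position: [0.5158, -0.0142, 0.1096]
tool_rot: [-2.135, -2.304, 0.0]
ft_force: [0.0, -0.3, 0.4]
grip_width: 0.17
time: 10.05
position: [0.5158, -0.0142, 0.1096]
tool_rot: [-2.135, -2.304, -0.0]
ft_force: [-0.3, -1.2, 0.6]
grip_width: 0.171
```

```bash
python3 -m handwheel '[[0,0,0,0,0,-0.15,1],[0,0,0,0,0,-0.3,1],[0,0,0,0,0,-0.45,1],[0,0,0,0,0,-0.6,1],[0,0,0,0,0,-0.75,1],[0,0,0,0,0,-0.9,1],[0,0,0,0,0,-1.05,1],[0,0,0,0,0,-1.2,1],[0,0,0,0,0,-1.35,1],[0,0,0,0,0,-1.47,1],[0,0,0,0,0,-1.57,1],[0,0,0,0,0,-1.57,1]]' 30
python3 -m handwheel '[[0,0,0,0,0,0,1],[0,0,0,0,0,0,-0.4],[0,0,0,0,0,0,-0.4],[0,0,0,0,0,0,-0.4],[0,0,0,0,0,0,-0.4],[0,0,0,0,0,0,-0.4],[0,0,0,0,0,0,-0.4],[0,0,-20,0,0,0,-0.4],[0,0,-45,0,0,0,-0.4],[0,0,-60,0,0,0,-0.4],[0,0,-60,0,0,0,-0.4]]' 30
python3 -c "
from h import *;print(yaw(),delta([.516,-.014,.168],-85.6))
cv2.imwrite('pics/w5.png',ctrl.get_image('wrist')[:,:,::-1]);print(ctrl.get_state()['joint_positions'])"
```

```text
time: 11.55
position: [0.5154, -0.0147, 0.1096]
tool_rot: [0.116, -3.138, 0.0]
ft_force: [-2.4, -1.3, 2.0]
grip_width: 0.169
time: 12.92
position: [0.5166, -0.0141, 0.1706]
tool_rot: [-0.118, 3.137, 0.001]
ft_force: [0.1, -0.2, 0.3]
grip_width: 0.697
94.31646405491509 (array([0.6, 0.2, 2.6]), array([ 4.00e-03, -1.00e-03,  3.14e+00]))
[-0.42831724  0.07862728  0.42559417  1.88284268 -0.03527184  1.18682231
  1.65537483]
```

View pics/w5.png

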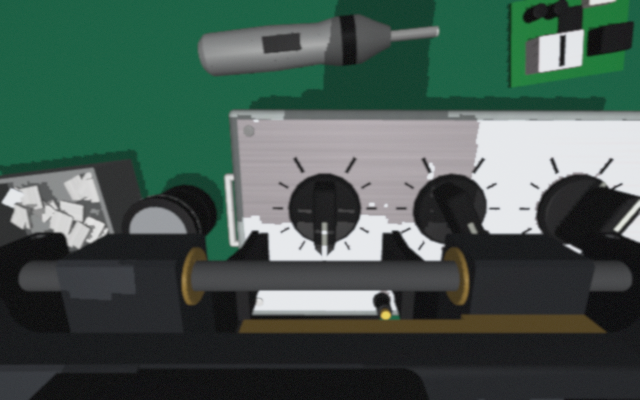

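Ones now points along +x (down in this view), so it's at 5. I'll rotate the empty gripper half a turn clockwise and regrip.

```bash
python3 -m handwheel '[[0,0,0,0,0,0.17,-0.4],[0,0,0,0,0,0.34,-0.4],[0,0,0,0,0,0.51,-0.4],[0,0,0,0,0,0.68,-0.4],[0,0,0,0,0,0.85,-0.4],[0,0,0,0,0,1.02,-0.4],[0,0,0,0,0,1.19,-0.4],[0,0,0,0,0,1.36,-0.4],[0,0,0,0,0,1.5,-0.4],[0,0,0,0,0,1.57,-0.4],[0,0,0,0,0,1.57,-0.4]]' 30
python3 -m handwheel '[[0,0,0,0,0,0.17,-0.4],[0,0,0,0,0,0.34,-0.4],[0,0,0,0,0,0.51,-0.4],[0,0,0,0,0,0.68,-0.4],[0,0,0,0,0,0.85,-0.4],[0,0,0,0,0,1.02,-0.4],[0,0,0,0,0,1.19,-0.4],[0,0,0,0,0,1.36,-0.4],[0,0,0,0,0,1.5,-0.4],[0,0,0,0,0,1.57,-0.4],[0,0,0,0,0,1.57,-0.4],[0,0,0,0,0,1.57,-0.4]]' 30
python3 -c "
from h import *;print(yaw(),delta([.516,-.0145,.109],-85.6))
cv2.imwrite('pics/w6.png',ctrl.get_image('wrist')[:,:,::-1]);print(ctrl.get_state()['joint_positions'])"
```

```text
time: 14.35
position: [0.5152, -0.0142, 0.1684]
tool_rot: [-2.134, -2.304, 0.002]
ft_force: [0.0, -0.3, 0.5]
grip_width: 0.697
time: 15.85
position: [0.5157, -0.0142, 0.1692]
tool_rot: [3.139, 0.123, -0.001]
ft_force: [0.1, -0.5, -0.1]
grip_width: 0.704
-85.49754134261757 (array([ 0.3,  0.3, 60.2]), array([0.   , 0.001, 0.002]))
[-0.56057444  0.08079327  0.56579429  1.88687904 -0.04661239  1.18716853
 -1.47133497]
```

View pics/w6.png

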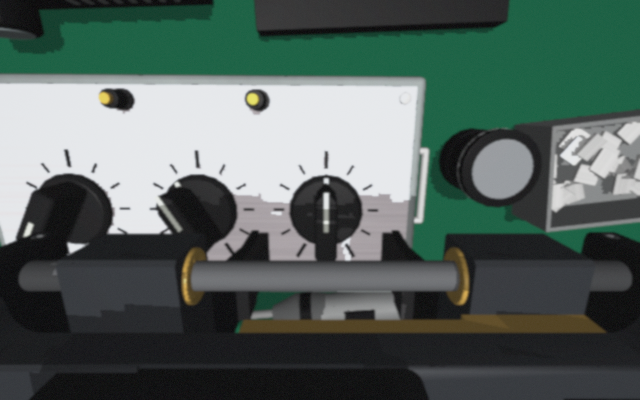

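Ones is confirmed at 5 and centred. Descend, grip, then turn 60° anticlockwise.

```bash
python3 -m handwheel '[[0,0,25,0,0,0,-0.4],[0,0,45,0,0,0,-0.4],[0,0,60,0,0,0,-0.4],[0,0,60,0,0,0,-0.4],[0,0,60,0,0,0,1],[0,0,60,0,0,0,1],[0,0,60,0,0,0,1],[0,0,60,0,0,0,1],[0,0,60,0,0,0,1],[0,0,60,0,0,0,1],[0,0,60,0,0,0,1],[0,0,60,0,0,0,1]]' 30
python3 -m handwheel '[[0,0,0,0,0,0,1],[0,0,0,0,0,-0.13,1],[0,0,0,0,0,-0.26,1],[0,0,0,0,0,-0.39,1],[0,0,0,0,0,-0.52,1],[0,0,0,0,0,-0.65,1],[0,0,0,0,0,-0.78,1],[0,0,0,0,0,-0.91,1],[0,0,0,0,0,-1.05,1],[0,0,0,0,0,-1.05,1],[0,0,0,0,0,-1.05,1],[0,0,0,0,0,-1.05,1]]' 30; python3 -c "
from h import *;print(ctrl.get_state()['torque'],yaw())"
```

```text
time: 17.4
position: [0.5159, -0.0147, 0.1097]
tool_rot: [3.139, 0.12, 0.0]
ft_force: [0.1, -1.9, 0.9]
grip_width: 0.167
time: 18.9
position: [0.5159, -0.0145, 0.1096]
tool_rot: [2.657, 1.676, -0.0]
ft_force: [-0.7, -2.6, 1.6]
grip_width: 0.17
[-0.75517011  0.22753261 -0.02598343] -25.52206197993818
```

```bash
python3 -m handwheel '[[0,0,0,0,0,0,-0.4],[0,0,0,0,0,0,-0.4],[0,0,0,0,0,0,-0.4],[0,0,0,0,0,0,-0.4],[0,0,0,0,0,0,-0.4],[0,0,0,0,0,0,-0.4],[0,0,-20,0,0,0,-0.4],[0,0,-60,0,0,0,-0.4],[0,0,-110,0,0,0,-0.4],[-40,0,-160,0,0,0,-0.4],[-70,0,-180,0,0,0,-0.4],[-70,0,-180,0,0,0,-0.4]]' 30
python3 -m handwheel '[[0,0,0,0,0,0,-0.4],[0,0,0,0,0,0,-0.4]]' 30
python3 -c "
from h import *
cv2.imwrite('pics/w7.png',ctrl.get_image('wrist')[:,:,::-1]);im=ctrl.get_image('top')[:,:,::-1];cv2.imwrite('pics/t7.png',im)"
```

```text
time: 20.4
position: [0.4861, -0.0803, 0.292]
tool_rot: [2.658, 1.67, 0.007]
ft_force: [-0.5, 0.4, -0.3]
grip_width: 0.698
time: 20.65
position: [0.4856, -0.0762, 0.2884]
tool_rot: [-2.654, -1.68, 0.003]
ft_force: [-0.3, 0.4, -0.2]
grip_width: 0.707
```

View pics/w7.png

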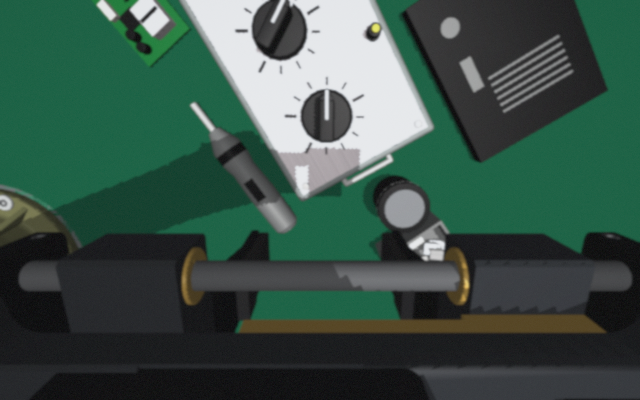

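View pics/t7.png

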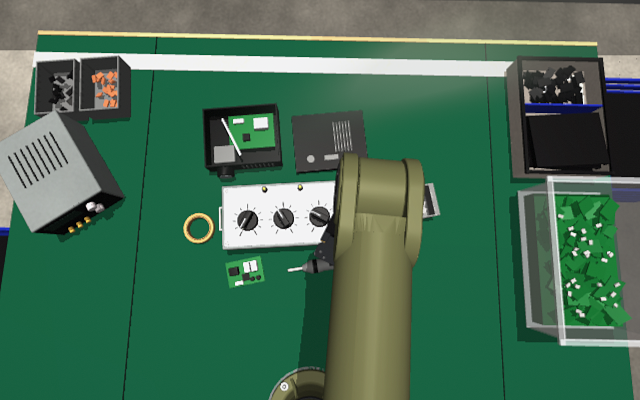

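```bash
python3 -c "
import cv2,numpy as np
a=cv2.imread('pics/w7.png')[0:160,210:390];b=cv2.imread('pics/t7.png')[180:255,215:340]
a=cv2.resize(a,(540,480),interpolation=cv2.INTER_CUBIC)
cv2.imwrite('pics/z7.png',a);cv2.imwrite('pics/z8.png',cv2.resize(b,None,fx=6,fy=6,interpolation=cv2.INTER_CUBIC))"
```

```text
(no output)
```

View pics/z7.png

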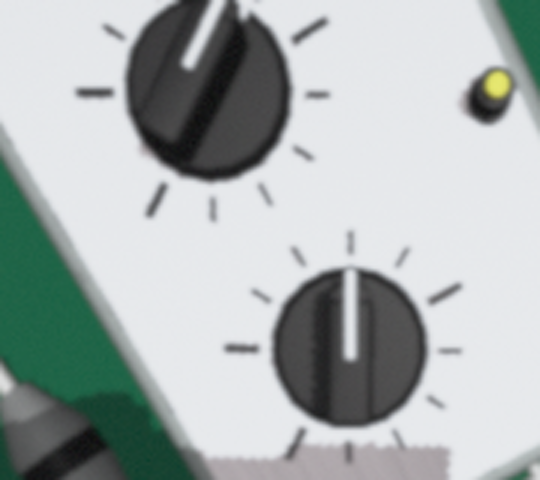

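View pics/z8.png

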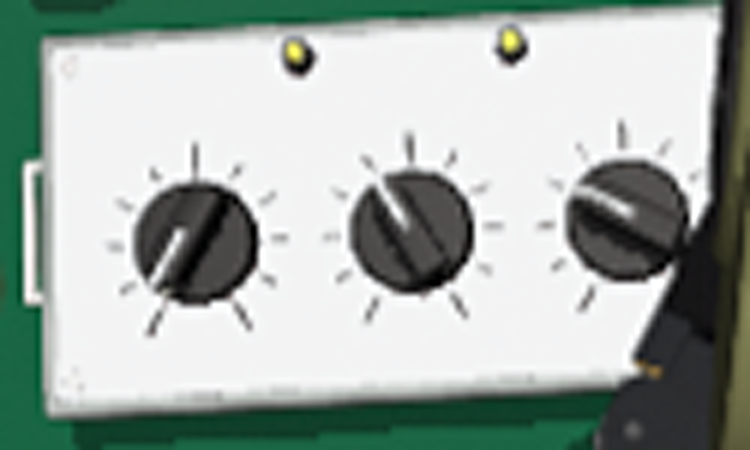

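The zooms show 0, 4 and 3. Each pointer lies on its tick: the tens at zoom (380,185), one tick before 5, and the ones at (580,190), two before 5. Nothing else has moved and the arm is clear, so I'll hand in.

```bash
python3 -c "
from h import *
s=ctrl.get_state();print(s['time'],abs(s['qd']).max(),s['ft_force']);print(ctrl.close_job())"
```

```text
20.75 0.006483826702953098 [ 0.42106664  0.17519168 -0.20613339]
the job is handed in; nothing more can be done
None
```

The decade box is set to 43 ohms: hundreds at 0, tens at 4, ones at 3. I handed the job in at 20.75 s of the 64 s allowed.

- **Tens dial:** it started at 2, and I turned it 60° clockwise in one grip.
- **Ones dial:** it started at 8, and I turned it 150° anticlockwise. I split this into 90° and 60° with a regrip, because the full turn would have run past the last joint's range.
- **Hundreds dial:** I never touched it.

**Last checks:** after the final release, the top and wrist pictures showed the tens and ones pointers on the 4 and 3 ticks and the hundreds pointer still at 0. Everything else I could see in those pictures was where it started. The arm hid part of the parts bin in the top view, and I took no last side picture. The gripper was clear and open, with wrist forces below about 4 N in every reading, though those came only at the end of each move.

**Disagreements:** the top and wrist cameras differed by up to about 4 mm on where the knobs were. I went with the wrist camera, and all three grips closed on the 15 mm bar with little sideways force.

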